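# Oil the hinge, free both catches and hold the wheel-locker gate open

## Robot

A 7-joint arm with a two-finger parallel gripper is mounted at the origin on the work surface. World frame = base frame: x ahead of the robot, y to its left, z up, the work surface at z = 0. Lengths are in mm, angles in rad, forces in N, time in s.
With the tool pointing down it reaches from about 350 to 900 mm from the base axis. Payload 19.9 kg.
Tool frame: the origin (TCP) lies midway between the tips of the shut fingers; the grasp point (between the pads) lies 19 mm behind it; x points along the fingers, y is the direction in which the jaws open and shut, and the axes are right-handed (so a half turn about x gives the same grasp; the last joint's range is limited). The gripper opens to 94 mm and grips with 3 to 60 N. Pads are 16 mm wide; open, the fingers measure 119 mm over their backs; the gripper's body (75 mm by 177 mm) begins 78 mm behind the grasp point.
Start: joints at [-1.226, 0.417, -0.01, 1.614, 0.005, 1.111, -0.053], TCP at [235.755, 578.808, 205.425] pointing down, gripper open.
Joint ranges: [-2.81, 2.81], [-0.39, 2.02], [-1.27, 1.25], [0.06, 2.57], [-1.19, 4.33], [0.19, 2], [-2.82, 2.82]. Speed limits (rad/s): [1.89, 1.89, 2.39, 2.39, 3.01, 3.01, 3.01].

## Interface

Orientations are given as a unit quaternion [w, x, y, z].
In Python, from station import r gives the robot as it stands. The module is installed in compiled form; this text tells all that it offers.
- The arm moves only by the shell command python3 -m inch 'ROWS' [FORCE]. ROWS is JSON, a list that holds one entry, the list of rows, each a list of 5 numbers: the shift along the world's x, y, z in mm, then the turn about the world's z in units of 5 degrees (1.0 is 5 degrees), then the finger opening in mm, from 0 to 94. A call has exactly 5 rows; each row shifts and turns the commanded pose from where the row before left it; what a row does not reach is not made up. A row lasts 1/12 s, in which the tool goes at most 41.7 mm and 7.16 degrees, less where a joint would pass 70% of its speed; a pose out of reach is approached as far as the arm can. A call with a gripper value outside its range is refused whole. The fingers move at their own pace and stop on an object; FORCE is the grip in N (left out, the last holds). Time passes only in rows, so rows that do not move let the fingers close, or fill a call up. It gives the time, the measured TCP pose, the force and the opening at its end, in the units of the state.
- r.state(): the state, without advancing time (a new reading comes with each control period).
- r.grab_frame(name): name is "scene" or "top" or "wrist"; returns the picture (400x640x3 uint8, red, green, blue); there is no depth.
- r.camera_model(name): a dict with "intrinsics" (3x3 intrinsics, pixels), "pose" (4x4, takes a point from camera to world coordinates); the wrist camera has in their place "tool_from_camera" (4x4, takes a point from camera to tool coordinates, whose origin is the TCP and whose axes are the tool frame's). Camera axes: x right, y up, looking along -z (the intrinsics and any distortion apply to the point x, -y, -z); pixel columns grow to the right and rows downward; lengths in mm; the calibration is good to about 2 mm. A picture is of the moment at which its call begins: read the wrist's pose just before it. camera_model takes no time and is no camera call.
- r.finish_job(): hands the job in, once; it reports no verdict.
Trained networks look in the newest picture that a camera, given by its name, has taken for a name from the list of things; names that differ only in an ending like _2 or _b are one class to them, and where a whole thing is asked for, a point or a joint stands for the part that bears it (a point fixed in the world has none). Each returns a list of dicts, best first, with "p" (0 to 1); they miss things now and then, are a little off and sometimes report something else, mostly with a low value. They report only what shows in the picture. A call takes as long as a camera call. They do not tell look-alikes from the thing itself.
- r.regions_of(camera, name): "pixels" (400x640 bool, what is visible of it) and "rect" ([centre column, centre row, width, height] in pixels, round what is visible of it).
The state is a dict: "t": time; "qpos": joint angles; "qvel": joint speeds; "joint_efforts": joint torques, N m; "eef_pos": TCP position; "ee_rot": TCP orientation; "contact_force": force on the tool from outside, world axes, zero at the start; "wrist_torque": the same for the moment, N m; "grip_width": finger opening in mm.
Only numpy, scipy, OpenCV 4.12 (cv2) and the standard library are available. Lean on these libraries where they do the work, as an engineer would, in place of code of your own. Each camera call takes 0.05 s, during which the arm holds its last target. There are 200 camera calls.

## Task

In the grinding shop, press the cap of the clamped spray can so it wets the gate's hinge and let the cap come back up. Then unlatch the grinding-wheel locker: squeeze the catch with the tall round lugs fully together first, then the one with the low square lugs. Take the gate by its upright round pull, swing it out past the ball detent until it stands wide open, about square to the locker's front, and finish while still holding it there by the pull (it is sprung to close); leave the other things on the bench where they are.

Things in the scene. Friction and masses are not known exactly. Their poses are not given: they have to be found in the camera images.
- locker: grey steel locker for grinding wheels, fixed, 270 mm wide (y), 190 mm deep (x), roof 160 mm above the bench, barred gate in front. Origin: on the bench in the plane of the shut gate, mid-width. x points into the locker, y along the front towards the hinge (at y = +120 mm). Two catches on the roof 38 mm behind the gate plane at y = -75 and +45 mm; which is where varies.
- gate_hinge (a point): point on the gate's vertical hinge axis, 180 mm above the bench; axes as the locker's
- gate (a joint): swing of the gate (235 mm wide): 0 = shut, grows as its free edge comes out (clockwise seen from above), 1.57 = square to the front, stop at 1.7. A spring closes it (1.3 N at the pull when shut, 2.6 N wide open). A sprung ball under it resists with about 4 N more at 0.5 to 0.75 rad; let go, the gate swings back to the ball or shut. The catches block it until both are squeezed.
- pull: the gate's pull, carried by the gate: an upright round steel bar, 16 mm across, top 206 mm above the bench, bottom 146 mm, on a 10 mm thick, 16 mm wide arm at its foot that runs back to the gate. Origin: foot of the bar on its axis, 45 mm in front of the gate and 135 mm along it from the hinge. Turns with the gate; axes as the locker's when shut.
- pull_grip (a point): point on the axis of the pull's bar, 186 mm above the bench (20 mm below its top), where to grip it from above
- cap_top (a point): centre of the top of the spray can's white cap, 26 mm across, about 203 mm above the bench; the can (52 mm across, 180 mm to its shoulder) is clamped upright and fixed, beside the locker on the hinge side. Its press direction is straight down.
- cap (a joint): how far the cap is pressed: 0 = up, 0.007 m = fully down; it springs back; 2 N starts it, 7 N takes it fully down
- round_grip (a point): fixed point midway between the two upright aluminium lugs of the round catch, 30 mm above the locker's roof. y axis = squeeze line: moving lug on the +y side, fixed lug on the -y side; z up. Lugs: round posts 14 mm across and 44 mm tall, tops 48 mm above the roof. 56 mm over their outsides when latched, 42 mm when fully squeezed. Foot plate top 4 mm above the roof.
- round_catch (a joint): travel of the round catch's moving lug towards its fixed lug: 0 = latched (may start up to 2 mm in), 0.014 m = fully squeezed; its hook frees the gate from about 0.010. It slides stiffly (about 4 N), has no spring and stays where it is left. Its hook arm reaches forward over the gate, 5 to 13 mm above the roof.
- round_post: the fixed lug of the round catch (a squeeze presses on it too); origin: centre of the catch's foot on the roof, not the lug itself; axes as round_grip
- square_grip (a point): fixed point midway between the two upright aluminium lugs of the square catch, 30 mm above the locker's roof. y axis = squeeze line: moving lug on the +y side, fixed lug on the -y side; z up. Lugs: square blocks 26 mm (x) by 12 mm (y) and 26 mm tall, tops 30 mm above the roof. 56 mm over their outsides when latched, 42 mm when fully squeezed. Foot plate top 4 mm above the roof.
- square_catch (a joint): travel of the square catch's moving lug towards its fixed lug: 0 = latched (may start up to 2 mm in), 0.014 m = fully squeezed; its hook frees the gate from about 0.010. It slides stiffly (about 4 N), has no spring and stays where it is left. Its hook arm reaches forward over the gate, 5 to 13 mm above the roof.
- square_post: the fixed lug of the square catch (a squeeze presses on it too); origin: centre of the catch's foot on the roof, not the lug itself; axes as square_grip
- spare_wheel: bystander, loose: grey grinding wheel lying flat, 125 mm across, 20 mm thick; origin at the centre of its underside
- paste_jar: bystander, loose: jar 60 mm across, 75 mm tall; origin at the centre of its underside
- dressing_stone: bystander, loose: brick-red dressing stone, 100 x 30 x 22 mm, lying flat; origin at the centre of its underside
- bearing: bystander, loose: steel ball bearing ring, 46 mm across, 16 mm tall, lying flat; origin at the centre of its underside
- tin_cup: bystander, loose: open steel cup, 76 mm across, 80 mm tall; origin at the centre of its underside
- wrench: bystander, loose: steel wrench lying flat, 170 mm long; it lies along its x axis
- screwdriver: bystander, loose: screwdriver lying flat, 200 mm long, wooden handle; it lies along its x axis
Mind the look-alikes: they are no part of the job. Leave any red look-alike of the part that bears cap_top alone.

How it is judged:
By the outcome, as a careful person would: the job done as asked, in the order asked, and still so for the second after the job is handed in, while the arm keeps its last pose, push and grip.
It also fails if it takes over 72 s, if anything falls off the work surface, if the arm or the gripper's body presses on something with over 40 N, if the wrist force passes 120 N, or if a joint passes its speed limit or range.

## Working session

There is one attempt and no reset: what is moved stays moved. The work goes in short steps, Python scripts to look and compute and a shell command to move; the robot and the scene stay as the last step left them, time stands still between calls to the robot, and variables do not carry over. Pictures are saved under pics/ and viewed, about 8 in all and at most 12, crops included, and the job is handed in when it is done.

```bash
mkdir -p pics; python3 - <<'E'
from station import r
import cv2,numpy as np
s=r.state();print({k:np.round(v,3).tolist() for k,v in s.items()})
for n in("scene","top"):
    im=r.grab_frame(n);cv2.imwrite(f"pics/{n}0.png",im[:,:,::-1])
    m=r.camera_model(n);print(n,np.round(m["intrinsics"],1).tolist(),np.round(m["pose"],3).tolist(),[k for k in m])
    for q in("locker","gate","pull","cap_top","round_catch","round_post","square_catch","square_post"):
        try:print(q,[(round(float(d["p"]),2),np.round(d["rect"]).tolist()) for d in r.regions_of(n,q)[:3]])
        except Exception as e:print(q,e)
print(r.camera_model("wrist"))
E
```

```text
{'t': 0.0, 'qpos': [-1.225, 0.418, -0.01, 1.614, 0.005, 1.111, -0.053], 'qvel': [-0.0, -0.001, 0.0, 0.001, -0.0, 0.0, 0.001], 'joint_efforts': [-0.0, -85.126, 0.639, -42.6, -0.049, 0.019, 0.0], 'eef_pos': [235.667, 578.469, 204.839], 'ee_rot': [0.694, 0.135, 0.694, -0.136], 'contact_force': [0.601, -0.199, 0.11], 'wrist_torque': [-0.024, -0.028, 0.008], 'grip_width': 94.164}
scene [[470.7, 0.0, 326.0], [0.0, 470.7, 205.5], [0.0, 0.0, 1.0]] [[0.464, -0.664, 0.586, 1246.676], [0.886, 0.344, -0.312, -384.062], [0.005, 0.664, 0.748, 995.429], [0.0, 0.0, 0.0, 1.0]] ['intrinsics', 'pose']
locker [(0.98, [339.0, 261.0, 163.0, 150.0]), (0.73, [297.0, 228.0, 2.0, 16.0])]
gate [(0.62, [323.0, 208.0, 83.0, 49.0])]
pull [(0.71, [313.0, 199.0, 15.0, 27.0])]
cap_top [(0.56, [439.0, 189.0, 10.0, 16.0]), (0.52, [473.0, 146.0, 7.0, 12.0]), (0.48, [394.0, 170.0, 11.0, 9.0])]
round_catch [(0.63, [309.0, 221.0, 13.0, 24.0]), (0.3, [305.0, 227.0, 36.0, 37.0])]
round_post [(0.49, [296.0, 227.0, 2.0, 13.0])]
square_catch [(0.43, [354.0, 204.0, 16.0, 17.0])]
square_post [(0.65, [342.0, 212.0, 10.0, 15.0]), 
[... 478 characters left out ...]
 178.0, 90.0, 106.0])]
round_post []
square_catch [(0.38, [308.0, 177.0, 9.0, 23.0]), (0.21, [332.0, 191.0, 79.0, 25.0])]
square_post [(0.59, [324.0, 172.0, 5.0, 9.0])]
{'intrinsics': array([[329.75695208,   0.        , 316.29480136],
       [  0.        , 329.75695208, 196.21725039],
       [  0.        ,   0.        ,   1.        ]]), 'tool_from_camera': array([[ 6.07607704e-04,  2.66494924e-01, -9.63836130e-01,
        -1.79606616e+02],
       [ 9.99999791e-01,  5.08108196e-05,  6.44454366e-04,
        -8.33700915e-01],
       [ 2.20717121e-04, -9.63836321e-01, -2.66494838e-01,
        -7.82218481e+01],
       [ 0.00000000e+00,  0.00000000e+00,  0.00000000e+00,
         1.00000000e+00]])}
```

View pics/scene0.png

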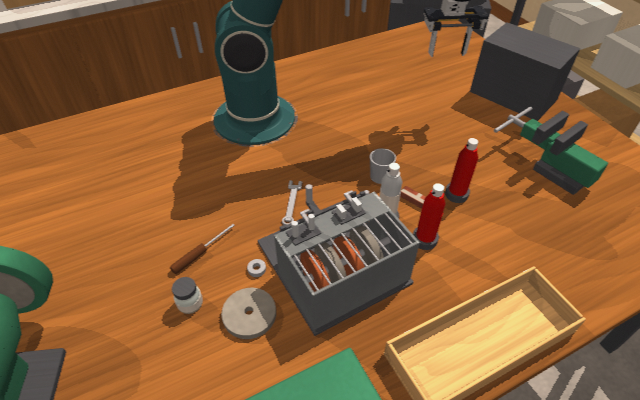

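View pics/top0.png

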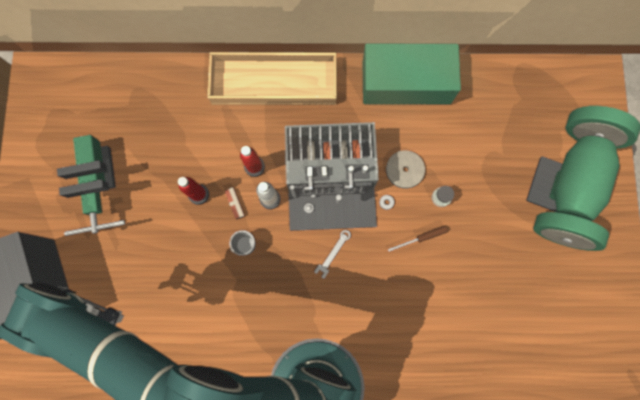

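The scene view shows the clear/white can with its white cap at (394,167), next to red look-alikes. The locker front faces the robot, and the catches are at about (305,227) and (348,210). In the top view the locker spans columns 286–376 and the can is at (267,193).

```bash
cat > h.py <<'E'
import numpy as np,cv2
from station import r
from scipy.spatial.transform import Rotation as R
def pose(n):
    m=r.camera_model(n)
    if "pose" in m: return m["intrinsics"],np.array(m["pose"])
    s=r.state();T=np.eye(4);q=s["ee_rot"];T[:3,:3]=R.from_quat([q[1],q[2],q[3],q[0]]).as_matrix();T[:3,3]=s["eef_pos"]
    return m["intrinsics"],T@m["tool_from_camera"]
def px2w(K,P,u,v,z):
    d=P[:3,:3]@np.array([(u-K[0,2])/K[0,0],-(v-K[1,2])/K[1,1],-1]);o=P[:3,3]
    return o+d*(z-o[2])/d[2]
def w2px(K,P,p):
    c=P[:3,:3].T@(np.array(p)-P[:3,3]);return [float(K[0,0]*c[0]/-c[2]+K[0,2]),float(K[1,1]*-c[1]/-c[2]+K[1,2])]
def snap(n,f=None):
    K,P=pose(n);im=r.grab_frame(n)
    if f:cv2.imwrite("pics/"+f,im[:,:,::-1])
    return K,P,im
E
python3 - <<'E'
import cv2,numpy as np
a=cv2.imread("pics/top0.png")[115:235,235:395];b=cv2.imread("pics/scene0.png")[150:270,260:420]
cv2.imwrite("pics/crop0.png",np.vstack([cv2.resize(a,None,fx=4,fy=4,interpolation=cv2.INTER_CUBIC)[:300],cv2.resize(b,None,fx=4,fy=4,interpolation=cv2.INTER_CUBIC)[:300]]))
E
```

```text
(no output)
```

View pics/crop0.png

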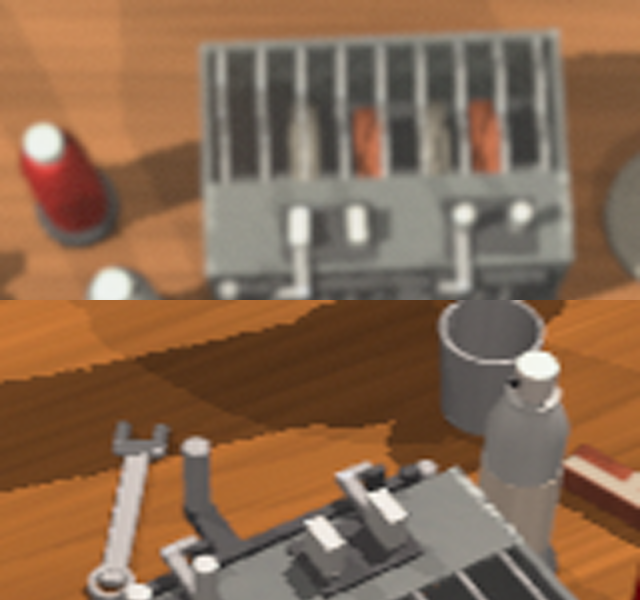

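```bash
python3 - <<'E'
from h import *
K,P=pose("top")
f=lambda x,y:(235+x/4,115+y/4)
for n,x,y,z in [("cap",112,283,203),("sqM",300,212,190),("sqF",358,212,190),("rM",463,214,208),("rF",521,212,208),("hingetop",228,289,180),("roofFL",208,275,160),("roofFR",572,262,160),("rBL",203,45,160),("rBR",557,32,160)]:
    print(n,px2w(K,P,*f(x,y),z).round(0))
K,P=pose("scene")
f=lambda x,y:(260+x/4,150+(y-300)/4)
for n,x,y,z in [("cap",538,366,203),("pull",196,444,206),("hinge",427,466,180),("rM",205,562,208),("rF",138,592,208),("sqM",387,506,190),("sqF",324,533,190)]:
    print(n,px2w(K,P,*f(x,y),z).round(0))
E
```

```text
cap [586. 154. 203.]
sqM [642.  20. 190.]
sqF [642. -22. 190.]
rM [636. -98. 208.]
rF [ 638. -140.  208.]
hingetop [587.  72. 180.]
roofFL [601.  88. 160.]
roofFR [ 612. -181.  160.]
rBL [779.  95. 160.]
rBR [ 790. -173.  160.]
cap [589. 153. 203.]
pull [555. -62. 206.]
hinge [612.  63. 180.]
rM [640. -98. 208.]
rF [ 643. -140.  208.]
sqM [637.  20. 190.]
sqF [638. -22. 190.]
```

```bash
python3 - <<'E'
from h import *
K,P=pose("wrist");s=r.state();q=s["ee_rot"]
print(R.from_quat([q[1],q[2],q[3],q[0]]).as_matrix().round(3))
K,P=pose("top")
print("cup",px2w(K,P,242,240,40))
E
python3 -m inch '[[[0,0,40,0,94],[0,0,40,0,60],[20,-30,10,-1,30],[30,-30,0,-1,10],[30,-30,0,-1,0]]]'
```

```text
[[ 0.     0.377  0.926]
 [-0.     0.926 -0.377]
 [-1.    -0.     0.   ]]
cup [446.58933719 235.46758333  40.        ]
t: 1.32
eef_pos: [315.1, 489.2, 296.5]
ee_rot: [0.67, 0.227, 0.67, -0.225]
contact_force: [0.1, 1.0, 0.7]
grip_width: 70.7
```

```bash
python3 -m inch '[[[17,-31,0,0.5,0],[17,-31,0,0.5,0],[17,-31,0,0.5,0],[17,-31,0,0.5,0],[17,-31,0,0.5,0]]]' >/dev/null;python3 -m inch '[[[17,-31,0,0.5,0],[17,-31,0,0.5,0],[17,-31,0,0.5,0],[17,-31,0,0.5,0],[17,-31,0,0.5,0]]]' >/dev/null; python3 -m inch '[[[17,-31,0,0.5,0],[17,-31,0,0.5,0],[17,-31,0,0.5,0],[17,-31,0,0.5,0],[0,0,0,0.9,0]]]'
python3 -m inch '[[[0,0,0,0,0],[0,0,0,0,0],[0,0,0,0,0],[0,0,0,0,0],[0,0,0,0,0]]]'
python3 - <<'E'
from h import *
K,P,im=snap("wrist","w1.png");print(r.state()["qpos"].round(2),r.state()["qvel"].round(3))
for n,p in dict(cap=(588,153,203),rM=(638,-98,208),rF=(640,-140,208),sM=(640,20,190),sF=(640,-22,190),pull=(556,-62,206)).items():print(n,w2px(K,P,p))
E
```

```text
t: 2.57
eef_pos: [554.6, 49.2, 295.5]
ee_rot: [0.707, -0.013, 0.707, 0.012]
contact_force: [0.9, 0.1, -0.1]
grip_width: 0.7
t: 2.98
eef_pos: [552.4, 56.7, 295.5]
ee_rot: [0.707, -0.014, 0.707, 0.015]
contact_force: [-0.3, -0.2, -0.7]
grip_width: 0.5
[-0.45  0.23  0.35  1.69 -0.08  1.25  1.53] [ 0.003  0.001  0.001 -0.001  0.     0.002  0.007]
cap [423.36923286671583, 242.5459641584109]
rM [142.94234828305088, 285.16012925358194]
rF [96.74231941926081, 285.4181912761075]
sM [275.2554452776917, 281.7027465023859]
sF [231.71668046033707, 280.0940398768476]
pull [177.149301142658, 199.42620148124897]
```

View pics/w1.png

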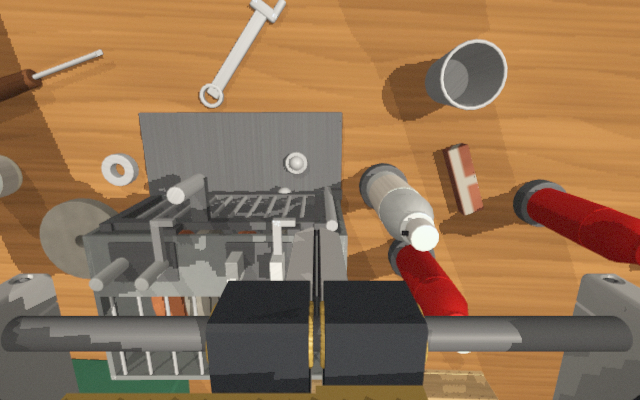

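The wrist view shows the cap top at about (425,237) and the pull top at (178,194). The round posts are near (95,283) and (145,280), and the square lugs near (277,268) and (232,270). All are within a few pixels of prediction.

```bash
python3 - <<'E'
from h import *
K,P=pose("wrist");s=r.state();print(s["eef_pos"])
im=cv2.imread("pics/w1.png")
for n,u,v,z in [("cap",425,237,203),("pull",178,194,206),("sM",277,268,190),("sF",232,266,190),("rF",93,284,208),("rM",142,284,208)]:print(n,px2w(K,P,u,v,z).round(1))
c=im[180:300,60:300];d=im[180:300,340:460]
cv2.imwrite("pics/w1c.png",cv2.resize(c,None,fx=3.3,fy=3.3,interpolation=cv2.INTER_CUBIC))
m=(im[200:260,395:455].min(2)>225);ys,xs=np.nonzero(m);print("cap bright",xs.mean()+395,ys.mean()+200,np.ptp(xs),np.ptp(ys))
E
```

```text
[552.51235726  56.58495387 295.55265645]
cap [582.7 153.6 203. ]
pull [551.3 -61.1 206. ]
sM [625.4  21.4 190. ]
sF [625.1 -21.5 190. ]
rF [ 638.8 -143.4  208. ]
rM [637.  -98.9 208. ]
cap bright 424.1955484896661 233.98251192368838 33 36
```

View pics/w1c.png

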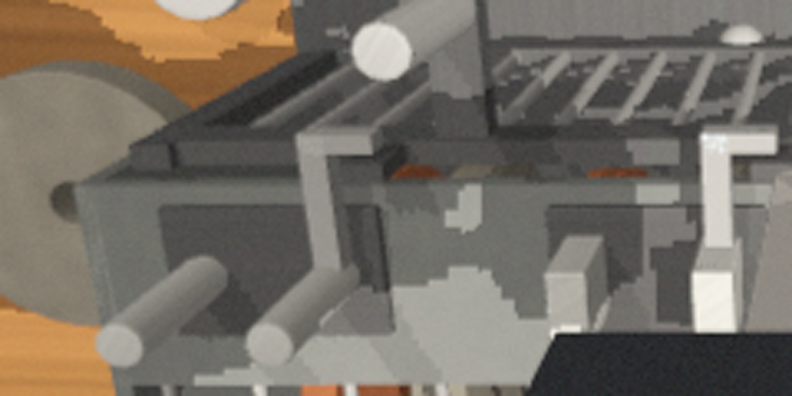

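```bash
python3 -m inch '[[[10,30,0,0,0],[10,30,0,0,0],[10,30,-10,0,0],[3,6,-30,0,0],[0,0,-30,0,0]]]' 60;python3 -m inch '[[[0,0,0,0,0],[0,0,-5,0,0],[0,0,-5,0,0],[0,0,-5,0,0],[0,0,0,0,0]]]'
python3 - <<'E'
from h import *
snap("scene","s1.png")
im=cv2.imread("pics/s1.png")[110:230,330:490];cv2.imwrite("pics/s1c.png",cv2.resize(im,None,fx=4,fy=4,interpolation=cv2.INTER_CUBIC))
E
```

```text
t: 3.45
eef_pos: [586.2, 155.4, 224.9]
ee_rot: [0.708, -0.015, 0.706, 0.016]
contact_force: [0.8, 0.0, -1.4]
grip_width: 0.4
t: 3.87
eef_pos: [585.8, 151.7, 210.8]
ee_rot: [0.707, -0.014, 0.707, 0.014]
contact_force: [0.3, 0.1, -0.5]
grip_width: 0.4
```

View pics/s1c.png

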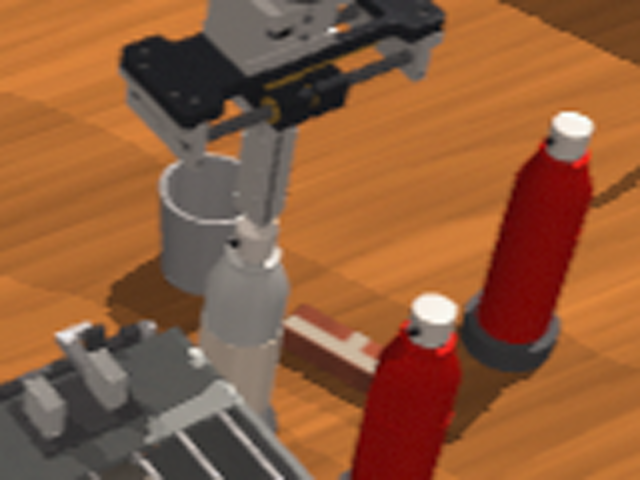

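The shut fingers stand right over the cap of the clear can (tips at about (265,222) in the crop). Pressing slowly.

```bash
python3 -m inch '[[[0,0,-3,0,0],[0,0,-3,0,0],[0,0,-2,0,0],[0,0,-2,0,0],[0,0,0,0,0]]]';python3 -m inch '[[[0,0,-2,0,0],[0,0,-2,0,0],[0,0,-2,0,0],[0,0,0,0,0],[0,0,0,0,0]]]'
```

```text
t: 4.33
eef_pos: [585.8, 151.9, 200.3]
ee_rot: [0.707, -0.014, 0.707, 0.014]
contact_force: [0.1, -0.3, 4.5]
grip_width: 0.4
t: 4.75
eef_pos: [586.0, 151.9, 196.0]
ee_rot: [0.707, -0.014, 0.707, 0.015]
contact_force: [-7.8, -1.5, 23.4]
grip_width: 0.3
```

```bash
python3 -m inch '[[[0,0,0,0,0],[0,0,0,0,0],[0,0,4,0,0],[0,0,20,0,0],[0,0,30,0,20]]]'; python3 -m inch '[[[0,-10,40,0,60],[5,-35,0,0,80],[10,-38,0,0,80],[10,-38,0,0,80],[10,-38,0,0,80]]]' >/dev/null;  python3 -m inch '[[[10,-38,0,0,80],[10,-38,0,0,80],[0,-38,0,0,80],[0,-7,0,0,80],[0,0,0,0,80]]]'
python3 - <<'E'
from h import *
K,P,im=snap("wrist","w2.png");s=r.state();print(s["eef_pos"])
for n in("cap_top","round_catch","round_post","square_post"):print(n,[(round(float(d["p"]),2),np.round(d["rect"]).tolist()) for d in r.regions_of("wrist",n)[:3]])
cv2.imwrite("pics/w2.png",im[:,:,::-1])
E
```

```text
t: 5.17
eef_pos: [584.4, 151.6, 246.8]
ee_rot: [0.706, -0.015, 0.708, 0.014]
contact_force: [-0.5, -0.1, -0.4]
grip_width: 3.9
t: 6.0
eef_pos: [640.0, -131.8, 288.0]
ee_rot: [0.707, -0.013, 0.707, 0.012]
contact_force: [-0.3, 0.5, 0.4]
grip_width: 70.3
[ 640.41702654 -129.06498035  288.02292951]
cap_top []
round_catch [(0.93, [359.0, 174.0, 30.0, 76.0]), (0.65, [410.0, 120.0, 244.0, 68.0])]
round_post [(0.71, [306.0, 198.0, 18.0, 26.0])]
square_post [(0.94, [439.0, 195.0, 27.0, 35.0]), (0.38, [404.0, 116.0, 32.0, 57.0])]
```

View pics/w2.png

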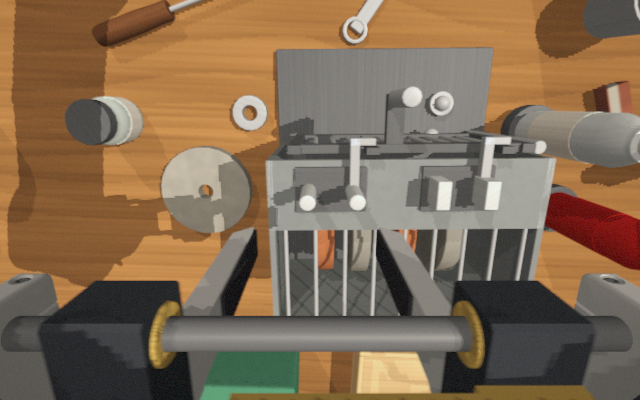

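Post tops are at (307,203) and (358,203), square lug tops at about (444,196) and (492,196), and the pull top at (412,97).

```bash
python3 - <<'E'
from h import *
K,P=pose("wrist");print(r.state()["eef_pos"])
for n,u,v,z in [("rF",307,203,208),("rM",358,203,208),("sF",445,196,190),("sM",493,196,190),("pull",412,97,206),("hinge",540,147,180)]:print(n,px2w(K,P,u,v,z).round(1))
E
```

```text
[ 640.8634158  -126.33172057  288.37248657]
rF [ 640.3 -134.6  208. ]
rM [638.5 -92.7 208. ]
sF [634.2 -14.6 190. ]
sM [632.4  27.3 190. ]
pull [553.4 -57.8 206. ]
hinge [589.2  65.6 180. ]
```

```bash
python3 -m inch '[[[-1,1,-30,0,92],[0,0,-30,0,92],[0,0,-28,0,92],[0,0,-20,0,92],[0,0,-8,0,92]]]'; python3 -m inch '[[[0,0,0,0,60],[0,0,0,0,52],[0,0,0,0,48],[0,0,0,0,44],[0,0,0,0,40]]]' 25
```

```text
t: 6.67
eef_pos: [638.6, -125.4, 169.5]
ee_rot: [0.706, -0.015, 0.708, 0.015]
contact_force: [0.2, 0.4, 0.1]
grip_width: 91.8
t: 7.08
eef_pos: [640.4, -126.4, 173.7]
ee_rot: [0.708, -0.014, 0.706, 0.015]
contact_force: [0.3, 3.6, 2.9]
grip_width: 62.0
```

```bash
python3 -m inch '[[[0,0,0,0,36],[0,0,0,0,36],[0,0,0,0,36],[0,0,0,0,36],[0,0,0,0,36]]]'
```

```text
t: 7.5
eef_pos: [640.0, -126.3, 172.8]
ee_rot: [0.707, -0.014, 0.707, 0.015]
contact_force: [0.1, 7.5, 6.3]
grip_width: 40.9
```

```bash
python3 -m inch '[[[0,0,0,0,36],[0,0,0,0,36],[0,0,0,0,36],[0,0,0,0,36],[0,0,0,0,36]]]' 50; python3 -m inch '[[[0,0,0,0,60],[0,0,0,0,90],[0,0,0,0,92],[0,0,0,0,92],[0,0,0,0,92]]]'
```

```text
t: 7.92
eef_pos: [640.0, -126.4, 172.9]
ee_rot: [0.707, -0.014, 0.707, 0.015]
contact_force: [0.3, 5.5, 6.2]
grip_width: 40.4
t: 8.33
eef_pos: [639.5, -127.5, 172.3]
ee_rot: [0.707, -0.014, 0.707, 0.014]
contact_force: [-0.2, -0.2, 0.2]
grip_width: 70.7
```

```bash
python3 -m inch '[[[0,0,0,0,92],[0,0,30,0,92],[0,0,40,0,92],[0,25,30,0,92],[0,40,0,0,92]]]' >/dev/null;  python3 -m inch '[[[-4,40,0,0,92],[0,15,0,0,92],[0,0,0,0,92],[0,0,0,0,92],[0,0,0,0,92]]]'
python3 - <<'E'
from h import *
K,P,im=snap("wrist","w3.png");print(r.state()["eef_pos"])
cv2.imwrite("pics/w3c.png",cv2.resize(im[70:270,160:480,::-1],None,fx=2.4,fy=2.4,interpolation=cv2.INTER_CUBIC))
E
```

```text
t: 9.17
eef_pos: [635.7, -8.3, 272.4]
ee_rot: [0.707, -0.014, 0.707, 0.014]
contact_force: [-0.2, -0.6, 0.3]
grip_width: 92.5
[635.66061077  -8.62391677 272.44657683]
```

View pics/w3c.png

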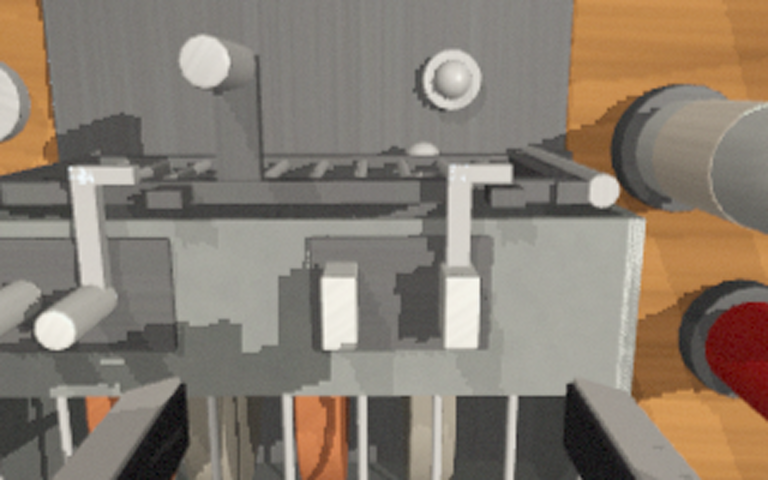

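The round hook now stands clear of its keeper, and the square hook still overlaps its own. Square lug tops are at full-image (301,200) and (352,200), pull top at (246,95).

```bash
python3 - <<'E'
from h import *
K,P=pose("wrist");print(r.state()["eef_pos"])
for n,u,v,z in [("sF",301.2,200,190),("sM",352.1,200,190),("pull",245.8,95.4,206),("hinge",160+603/2.4,70+190/2.4,180),("rM",160+57/2.4,70+330/2.4,208)]:print(n,px2w(K,P,u,v,z).round(1))
E
python3 -m inch '[[[1,2,-30,0,92],[0,0,-30,0,92],[0,0,-25,0,92],[0,0,-14,0,92],[0,0,-5,0,92]]]'
```

```text
[635.66061077  -8.62391677 272.44657683]
sF [633.3 -21.9 190. ]
sM [631.7  20.2 190. ]
pull [552.5 -62.9 206. ]
hinge [589.1  67.1 180. ]
rM [ 637.7 -112.1  208. ]
t: 9.63
eef_pos: [635.6, -6.6, 165.9]
ee_rot: [0.706, -0.014, 0.708, 0.013]
contact_force: [-0.4, -1.3, 0.9]
grip_width: 92.2
```

```bash
python3 -m inch '[[[0,0,1,0,60],[0,0,0,0,52],[0,0,0,0,48],[0,0,0,0,44],[0,0,0,0,36]]]' 25; python3 -m inch '[[[0,0,0,0,36],[0,0,0,0,36],[0,0,0,0,36],[0,0,0,0,36],[0,0,0,0,36]]]';python3 -m inch '[[[0,0,0,0,36],[0,0,0,0,36],[0,0,0,0,36],[0,0,0,0,36],[0,0,0,0,36]]]' 50
```

```text
t: 10.05
eef_pos: [637.1, -4.9, 170.4]
ee_rot: [0.707, -0.014, 0.706, 0.015]
contact_force: [1.0, 3.6, 2.8]
grip_width: 62.4
t: 10.47
eef_pos: [637.1, -6.2, 169.8]
ee_rot: [0.707, -0.015, 0.707, 0.014]
contact_force: [2.4, -4.3, 5.3]
grip_width: 41.6
t: 10.88
eef_pos: [637.1, -6.2, 169.9]
ee_rot: [0.707, -0.014, 0.707, 0.014]
contact_force: [2.2, -5.0, 6.4]
grip_width: 41.4
```

```bash
python3 -m inch '[[[0,0,0,0,70],[0,0,0,0,80],[0,0,0,0,80],[0,0,0,0,80],[0,0,20,0,80]]]';python3 -m inch '[[[0,0,40,0,70],[0,0,40,0,60],[-28,-18,0,0,60],[-28,-20,0,0,60],[-27,-18,0,0,60]]]';python3 -m inch '[[[0,0,0,0,60],[0,0,0,0,60],[0,0,0,0,60],[0,0,0,0,60],[0,0,0,0,60]]]'
python3 - <<'E'
from h import *
K,P,im=snap("wrist","w4.png");print(r.state()["eef_pos"])
E
```

```text
t: 11.3
eef_pos: [634.8, -4.8, 186.2]
ee_rot: [0.705, -0.015, 0.709, 0.014]
contact_force: [-0.2, 0.3, 0.0]
grip_width: 71.0
t: 11.72
eef_pos: [552.5, -61.7, 269.5]
ee_rot: [0.707, -0.015, 0.707, 0.015]
contact_force: [-0.3, -0.7, -0.1]
grip_width: 60.0
t: 12.13
eef_pos: [554.2, -60.4, 269.0]
ee_rot: [0.707, -0.015, 0.707, 0.015]
contact_force: [-0.3, 0.2, -0.1]
grip_width: 60.1
[554.06579817 -60.56098656 269.03742223]
```

View pics/w4.png

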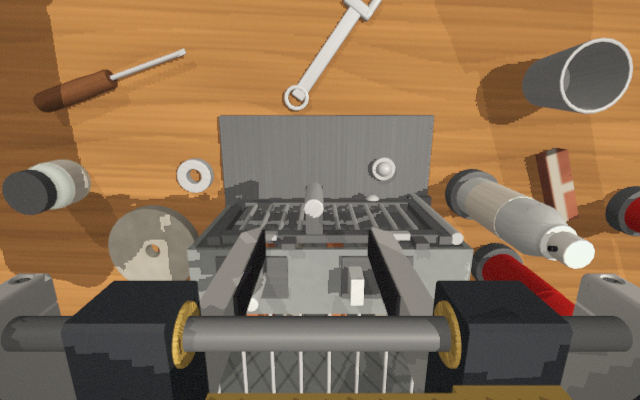

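The pull's top is at (314,209), centred between the fingers.

```bash
python3 - <<'E'
from h import *
K,P=pose("wrist");print(r.state()["eef_pos"])
for n,u,v,z in [("pull",314,209,206),("hinge",458,239,180)]:print(n,px2w(K,P,u,v,z).round(1))
E
python3 -m inch '[[[0,-1,-30,0,60],[0,0,-30,0,60],[0,0,-25,0,60],[0,0,-12,0,60],[0,0,-5,0,60]]]'; python3 -m inch '[[[0,0,0,0,30],[0,0,0,0,12],[0,0,0,0,5],[0,0,0,0,5],[0,0,0,0,5]]]' 40; python3 -m inch '[[[0,0,0,0,5],[0,0,0,0,5],[0,0,0,0,5],[0,0,0,0,5],[0,0,0,0,5]]]'
```

```text
[554.06579817 -60.56098656 269.03742223]
pull [552.9 -63.  206. ]
hinge [583.4  64.2 180. ]
t: 12.6
eef_pos: [553.1, -61.9, 165.6]
ee_rot: [0.706, -0.015, 0.708, 0.014]
contact_force: [0.6, 0.4, -0.6]
grip_width: 60.0
t: 13.02
eef_pos: [554.1, -62.1, 168.3]
ee_rot: [0.707, -0.014, 0.706, 0.014]
contact_force: [-0.1, 0.2, 0.2]
grip_width: 29.9
t: 13.43
eef_pos: [553.8, -62.8, 167.7]
ee_rot: [0.707, -0.014, 0.707, 0.014]
contact_force: [-0.3, -5.5, 3.5]
grip_width: 15.0
```

```bash
python3 - <<'E'
import numpy as np
v=np.array([-39.6,-136.8])
for d in range(0,96,5):
    a=np.radians(-d);R=np.array([[np.cos(a),-np.sin(a)],[np.sin(a),np.cos(a)]])
    p=R@v; 
    if d: print(d,(p-q).round(1),(p+[593,74]).round(0))
    q=p
E
python3 -m inch '[[[-5.8,2.0,0,-0.5,5],[-5.6,2.3,0,-0.5,5],[0,0,0,0,5],[0,0,0,0,5],[0,0,0,0,5]]]'
```

```text
5 [-11.8   4. ] [542. -59.]
10 [-11.4   5. ] [530. -54.]
15 [-10.9   6. ] [519. -48.]
20 [-10.3   6.9] [509. -41.]
25 [-9.7  7.8] [499. -33.]
30 [-9.   8.6] [490. -25.]
35 [-8.2  9.3] [482. -15.]
40 [-7.4 10. ] [475.  -5.]
45 [-6.5 10.6] [468.   5.]
50 [-5.5 11.1] [463.  16.]
55 [-4.5 11.6] [458.  28.]
60 [-3.5 11.9] [455.  40.]
65 [-2.4 12.2] [452.  52.]
70 [-1.4 12.3] [451.  64.]
75 [-0.3 12.4] [451.  77.]
80 [ 0.8 12.4] [451.  89.]
85 [ 1.9 12.3] [453. 102.]
90 [ 2.9 12.1] [456. 114.]
95 [ 4.  11.8] [460. 125.]
t: 13.85
eef_pos: [542.2, -58.9, 167.7]
ee_rot: [0.707, 0.016, 0.707, -0.017]
contact_force: [-1.3, -8.4, 4.1]
grip_width: 15.2
```

```bash
python3 -m inch '[[[-5.7,2.5,0,-0.5,5],[-5.7,2.5,0,-0.5,5],[-5.5,3,0,-0.5,5],[-5.4,3,0,-0.5,5],[-5.2,3.4,0,-0.5,5]]]'; python3 -m inch '[[[-5.1,3.5,0,-0.5,5],[-4.9,3.8,0,-0.5,5],[-4.8,4,0,-0.5,5],[-4.6,4.2,0,-0.5,5],[-4.4,4.4,0,-0.5,5]]]'
```

```text
t: 14.27
eef_pos: [514.3, -44.6, 167.7]
ee_rot: [0.701, 0.094, 0.701, -0.095]
contact_force: [-3.3, -8.7, 6.5]
grip_width: 15.6
t: 14.68
eef_pos: [490.2, -24.6, 167.7]
ee_rot: [0.686, 0.17, 0.687, -0.171]
contact_force: [-6.3, -9.7, 9.2]
grip_width: 15.4
```

```bash
python3 -m inch '[[[-4.6,4.3,0,-0.5,5],[-4.3,4.5,0,-0.5,5],[-3.9,4.8,0,-0.5,5],[-3.7,4.9,0,-0.5,5],[-3.4,5.2,0,-0.5,5]]]'; python3 -m inch '[[[-3.3,5.3,0,-0.5,5],[-2.9,5.4,0,-0.5,5],[-2.7,5.6,0,-0.5,5],[-2.4,5.7,0,-0.5,5],[-2.1,5.8,0,-0.5,5]]]'
```

```text
t: 15.1
eef_pos: [471.4, -0.3, 167.8]
ee_rot: [0.664, 0.244, 0.663, -0.244]
contact_force: [4.0, -6.2, 1.8]
grip_width: 15.5
t: 15.52
eef_pos: [458.0, 28.3, 167.7]
ee_rot: [0.634, 0.315, 0.633, -0.314]
contact_force: [3.5, -1.8, 0.8]
grip_width: 15.3
```

```bash
python3 -m inch '[[[-1.9,5.9,0,-0.5,5],[-1.6,6,0,-0.5,5],[-1.3,6,0,-0.5,5],[-1.1,6.1,0,-0.5,5],[-0.8,6.1,0,-0.5,5]]]'; python3 -m inch '[[[-0.5,6.2,0,-0.5,5],[-0.3,6.2,0,-0.5,5],[0,6.2,0,-0.5,5],[0.3,6.2,0,-0.5,5],[0.5,6.2,0,-0.5,5]]]'
```

```text
t: 15.93
eef_pos: [451.3, 58.4, 167.7]
ee_rot: [0.596, 0.382, 0.595, -0.381]
contact_force: [3.3, -2.1, 1.1]
grip_width: 15.3
t: 16.35
eef_pos: [451.2, 89.3, 167.7]
ee_rot: [0.55, 0.444, 0.55, -0.444]
contact_force: [2.9, -4.0, 3.3]
grip_width: 15.5
```

```bash
 python3 -m inch '[[[0.8,6.2,0,-0.5,5],[1.1,6.1,0,-0.5,5],[1.3,6.1,0,-0.5,5],[1.6,6,0,-0.5,5],[0.5,2,0,-0.2,5]]]'; python3 -m inch '[[[0,0,0,0,5],[0,0,0,0,5],[0,0,0,0,5],[0,0,0,0,5],[0,0,0,0,5]]]'
python3 - <<'E'
from h import *
a=snap("top")[2];b=snap("scene")[2]
cv2.imwrite("pics/fin.png",np.vstack([cv2.resize(x,None,fx=4,fy=4,interpolation=cv2.INTER_CUBIC)[:300] for x in (a[125:245,215:395,::-1],b[130:250,250:430,::-1])]))
E
```

```text
t: 16.77
eef_pos: [456.8, 116.1, 167.7]
ee_rot: [0.506, 0.495, 0.505, -0.494]
contact_force: [2.6, -2.8, 3.7]
grip_width: 15.4
t: 17.18
eef_pos: [456.5, 115.1, 167.7]
ee_rot: [0.506, 0.494, 0.506, -0.494]
contact_force: [1.6, -4.9, 5.0]
grip_width: 15.5
```

View pics/fin.png

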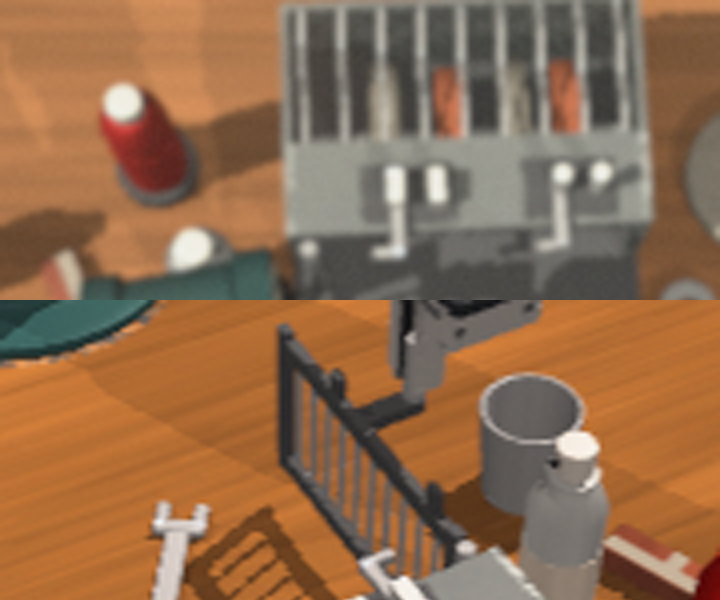

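The picture shows the gate standing square to the front, the pull held in the jaws, both catches squeezed and the cap up. The computed swing is about 90°.

```bash
python3 -c "
from station import r
print(r.finish_job(), r.state()['eef_pos'], r.state()['grip_width'])"
```

```text
the job is handed in; nothing more can be done
the job is handed in; nothing more can be done
```

The job is handed in at about 17 s, well inside the 72 s limit. The gate stands open and the gripper still holds it by the pull.

- **Cap:** I pressed it about 7 mm until it bottomed, with 23 N on the tool. It came back up when released, and the last picture shows it up.
- **Round catch:** I squeezed this one first. The jaws closed to about 40.5 mm, against 42 mm for fully squeezed. From the close-up view, the moving lug had travelled about 14 mm and its hook was clear of the gate.
- **Square catch:** I squeezed this one second. The jaws closed to about 41.5 mm.
- **Gate:** I swung it out past the detent to about 90°, worked out from where the tool stands. The last picture agrees: the gate is square to the locker's front with the pull in the jaws at a grip force of 40 N (15.5 mm opening).
- **Other things on the bench:** None of the moves came near them, and those in the last picture look unmoved. I did not measure their positions.

Two readings did not quite agree. The jaw widths read 0.5 to 1.6 mm below the stated size on the catches and the pull, which I took as calibration. While I swung the gate, the tool felt up to about 11 N along the gate's radius because it was slightly inside the true arc. I corrected for that and it dropped.

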